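# Clear, swing and clamp the straightedge on the tracing board

## Robot

A 6-joint arm with a two-finger parallel gripper is mounted at the origin on the work surface. World frame = base frame: x ahead of the robot, y to its left, z up, the work surface at z = 0. Lengths are in m, angles in rad, forces in N, time in s.
With the tool pointing down it reaches from about 0.3 to 0.75 m from the base axis. Payload 8.5 kg.
Tool frame: the origin (TCP) lies at the very end of the fingers, on their centre line; the grasp point (between the pads) lies 19 mm behind it; z points along the fingers, y is the line along which they close (so a half turn about z gives the same grasp; the last joint's range is limited). The gripper opens to 88 mm and grips with 3 to 60 N. Pads are 18 mm wide; open, the fingers measure 123 mm over their backs; the gripper's body (75 mm by 187 mm) begins 45 mm behind the grasp point.
Start: joints at [1.072, 0.381, 1.297, -0, 1.464, -0.215], TCP at [0.154, 0.528, 0.239] pointing down, gripper open.
Joint ranges: [-3.11, 3.11], [-0.89, 2.33], [0.22, 2.48], [-1.42, 4.56], [0.17, 2.85], [-2.88, 2.88]. Speed limits (rad/s): [2.39, 2.39, 3.14, 3.14, 3.14, 3.14].

## Interface

Orientations are given as a 3x3 rotation matrix whose columns are the frame's x, y, z axes.
In Python, from bench import ctrl, eyes, workorder gives the robot as it stands.
- The arm moves only by the tool servo_tool, never from a script. Its argument "motion" is a list of rows, each a list of 3 entries, a list of its own where there are three numbers: the shift along the tool's x, y, z in m, then the turn, a rotation vector about the tool's x, y, z in degrees, then the finger opening in m, from 0 to 0.0881. A call has 1 to 12 rows; each row shifts and turns the commanded pose from where the row before left it, along the tool's axes as they then stand; what a row does not reach is not made up. A row lasts 1/12 s, in which the tool goes at most 41.7 mm and 7.16 degrees, less where a joint would pass 70% of its speed; a pose out of reach is approached as far as the arm can. A call with a gripper value outside its range is refused whole. The fingers move at their own pace and stop on an object; the grip force is fixed at half the most. Time passes only in rows, so rows that do not move let the fingers close. It gives the time, the measured TCP pose, the force, the opening and the grip force at its end, in the units of the state.
- ctrl.get_obs(): the state, without advancing time (a new reading comes with each control period).
- eyes.read_camera(name): name is "scene" or "side" or "wrist"; returns the picture (400x640x3 uint8, red, green, blue); there is no depth.
- eyes.get_calibration(name): a dict with "camera_matrix" (3x3 intrinsics, pixels), "k1" (the pictures are not rectified: a ray, as slopes to the right and down, at radius r is drawn at 1 + k1 r^2 times it, then the intrinsics apply), "world_to_cam" (4x4, takes a point from world to camera coordinates). Camera axes: x right, y up, looking along -z (the intrinsics and any distortion apply to the point x, -y, -z); pixel columns grow to the right and rows downward; lengths in m; the calibration is good to about 2 mm. A picture is of the moment at which its call begins: read the wrist's pose just before it. get_calibration takes no time and is no camera call; for the wrist camera it gives the pose at the moment of the call.
- workorder.sign_off(): hands the job in; it is judged then, once.
The state is a dict: "t": time; "joint_positions": joint angles; "joint_velocities": joint speeds; "joint_torque": joint torques, N m; "ee_pos": TCP position; "eef_rot": TCP orientation; "force": force on the tool from outside, world axes, zero at the start; "ft_torque": the same for the moment, N m; "opening": finger opening in m; "grip_force": force on a finger pad.
Only numpy, scipy, OpenCV 4.12 (cv2) and the standard library are available. Lean on these libraries where they do the work, as an engineer would, in place of code of your own. Each camera call takes 0.05 s, during which the arm holds its last target. There are 200 camera calls.

## Task

Get the drawing board ready for ruling: first pick up the paint pot that stands in the way on the board and set it down upright, without dropping it, in the one empty compartment of the pot tray. Then push the free end of the pivoted straightedge round until it is fully home against its stop, and finally throw the clamp lever over its centre so that it snaps down onto the straightedge. Do not tip the pot or disturb the other pots, the two jars and the mug.

Things in the scene. Friction and masses are not known exactly. Their poses are not given: they have to be found in the camera images.
- board: fixed plywood board 280 (x) by 440 (y) by 12 mm thick; origin: centre of its underside, z up, yaw within 0.35 rad. In its frame (mm): straightedge pivot at (80, -170); the straightedge at home lies along +y at x = 80, against a brass stop block 12 by 30 by 14 mm high (centre 103, -20); the clamp stands at (80, 165), past the straightedge's free end.
- straightedge (a joint): angle of a flat aluminium bar 32 mm wide, its top 7 mm above the board, reaching 310 mm from its vertical pivot. 0 = home, along the board's +y; it grows as the free end swings to the board's -x (at angle a the bar points along (-sin a, cos a) in the board's frame). Limits 0 and 1.15; starts at 0.6 to 1.0. Friction about 0.12 N m; stays where left.
- edge_knob (a point): centre of the top of the wooden push knob on the straightedge, 220 mm from the pivot; knob 22 mm in diameter in its upper 16 mm (14 mm below that), top 52 mm above the table, 34 mm above the bar.
- edge_pivot (a point): the straightedge's pivot, on its axis, at the height of the bar's top face.
- clamp (a joint): angle of the over-centre clamp lever; axis along the board's x. 0 = released: handle leans 0.55 rad to the board's +y, outward, jaw up. 1.10 = clamped: handle leans 0.55 rad to -y, jaw's rubber foot down on the straightedge. A spring drives it from its centre (0.55, handle upright) to the nearer end; needs about 2 to 4 N at the grip.
- clamp_tip (a point): middle of the clamp handle's cross grip: a rubber bar 16 mm thick, 52 mm long along the board's x, 65 mm from the lever's axis on a 10 mm rod. Released, it is 34 mm to the board's +y of the axis and about 97 mm above the table; upright 107 mm.
- clamp_pivot (a point): middle of the clamp lever's axis, 42 mm above the table, between two steel cheeks 44 mm apart outside and 26 mm long, whose tops are 50 mm above the table.
- stray_pot: closed paint pot, 34 mm diameter, 58 mm tall with a white cap (18 mm high, 33 mm diameter), about 60 g, standing on the board in the straightedge's way; origin: centre of its underside.
- tray: fixed plastic tray 216 mm long (its x) by 60 mm wide, walls 4 mm thick and 22 mm high, floor 4 mm thick, with three cross walls making a single row of four compartments, centres at x = -78, -26, 26, 78 mm, each about 48 by 52 mm inside; origin: centre of its underside, z up.
- liner: thin flat paper disc (32 mm diameter) on the floor at the centre of the only empty compartment; origin at its centre, 4 mm above the table. Which compartment varies.
- tray_pot1: closed paint pot like stray_pot (34 mm diameter, 58 mm tall, about 60 g), standing in a compartment of the tray; origin: centre of its underside. Leave it alone.
- tray_pot2: closed paint pot like stray_pot (34 mm diameter, 58 mm tall, about 60 g), standing in a compartment of the tray; origin: centre of its underside. Leave it alone.
- tray_pot3: closed paint pot like stray_pot (34 mm diameter, 58 mm tall, about 60 g), standing in a compartment of the tray; origin: centre of its underside. Leave it alone.
- brush_jar: loose glass jar 72 mm in diameter, 115 mm tall, full of paint brushes up to about 205 mm high that lean out 36 mm from its axis; origin: centre of its underside. Leave it alone.
- pencil_jar: loose glass jar 72 mm in diameter, 115 mm tall, full of pencils up to about 185 mm high; origin: centre of its underside. Leave it alone.
- mug: loose white mug, 76 mm in diameter and 85 mm tall, handle to its +y (30 mm); origin: centre of its underside. Jars and mug swap places: two stand beyond the board's far edge, one beyond its right (-y) edge. Leave it alone.
There are look-alikes about, which are no part of the job. Leave any brown look-alike of the stray_pot alone.

How it is judged:
By the outcome, as a careful person would: the job done as asked, in the order asked, and still so for the second after the job is handed in, with the robot touching nothing.
It also fails if it takes over 64 s, if anything falls off the work surface, if the arm or the gripper's body presses on something with over 40 N, if the wrist force passes 120 N, or if a joint passes its speed limit or range.

## Working session

There is one attempt and no reset: what is moved stays moved. The work goes in short steps, Python scripts to look and compute and a tool call to move; the robot and the scene stay as the last step left them, time stands still between calls to the robot, and variables do not carry over. Pictures are saved under pics/ and viewed, at most 10 in all, crops included, and the job is handed in when it is done.

Besides the shell and the picture viewer there is one more tool, called after "Emit:" in YAML: its name, and indented under it one key for each argument. servo_tool: Moves the arm, as the interface text tells. Its arguments: {"type":"object","properties":{"motion":{"type":"array","items":{"type":"array"}}},"required":["motion"]}

```bash
mkdir -p pics; cat > h.py <<'E'
import numpy as np, cv2
from bench import ctrl, eyes, workorder
def snap(n,f):
    o=ctrl.get_obs(); c=eyes.get_calibration(n); im=eyes.read_camera(n)
    cv2.imwrite('pics/'+f+'.png',im[:,:,::-1]); np.savez('pics/'+f+'.npz',K=c['camera_matrix'],k1=c['k1'],T=c['world_to_cam']); return im
def L(f):
    d=np.load('pics/'+f+'.npz'); return d['K'],float(d['k1']),d['T']
def pix2w(f,u,v,z):
    K,k,T=L(f); p=np.array([(u-K[0,2])/K[0,0],(v-K[1,2])/K[1,1]]); q=p.copy()
    for _ in range(30): q=p/(1+k*(q@q))
    d=T[:3,:3].T@np.array([q[0],-q[1],-1]); o=-T[:3,:3].T@T[:3,3]
    return o+d*(z-o[2])/d[2]
def w2pix(f,P):
    K,k,T=L(f); c=T[:3,:3]@np.asarray(P)+T[:3,3]; q=np.array([c[0],-c[1]])/-c[2]; q=q*(1+k*(q@q))
    return K[0,0]*q[0]+K[0,2],K[1,1]*q[1]+K[1,2]
E
python3 - <<'E'
from h import *
for n in ['scene','side']: 
    snap(n,n); c=eyes.get_calibration(n); T=c['world_to_cam']; print(n,-T[:3,:3].T@T[:3,3],T[2,:3])
a=cv2.imread('pics/scene.png')
o=ctrl.get_obs();print(o['t'],o['ee_pos'],o['eef_rot'],o['opening'])
E
```

```text
scene [ 1.47620658 -0.34921356  0.98354317] [ 0.66390854 -0.24451661  0.70670862]
side [0.28715172 0.55555771 0.88187218] [-0.3394271   0.54219022  0.76864752]
0.1 [0.153884   0.52777185 0.23820049] [[-9.59988054e-01  2.80040298e-01 -6.06293402e-04]
 [ 2.80040838e-01  9.59987380e-01 -1.16564251e-03]
 [ 2.55607140e-04 -1.28878980e-03 -9.99999137e-01]] 0.08800263711365154
```

View pics/scene.png

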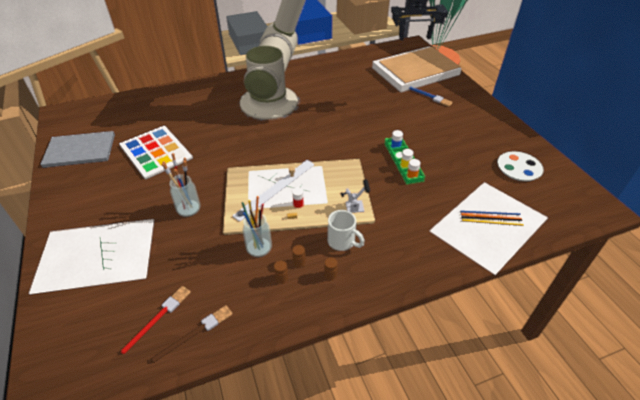

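View pics/side.png

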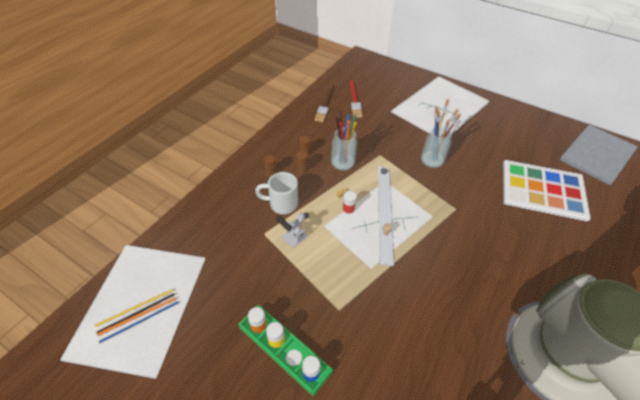

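Scene view: the stray pot is the red one with a white cap on the board (scene 298,199; side 349,203). Possible confusions are the brown pots at scene (280,268), (298,252) and (331,266), and the tray pots at (397,137), (407,156) and (414,168). The liner is at about side (293,357). I'll check this in enlarged crops.

```bash
python3 - <<'E'
from h import *
a=cv2.imread('pics/scene.png')[125:245,215:435]; cv2.imwrite('pics/sc.png',cv2.resize(a,None,fx=3.6,fy=3.6,interpolation=cv2.INTER_CUBIC))
a=cv2.imread('pics/side.png')[150:400,230:470]; cv2.imwrite('pics/sd.png',cv2.resize(a,None,fx=2.4,fy=2.4,interpolation=cv2.INTER_CUBIC))
E
```

```text
(no output)
```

View pics/sc.png

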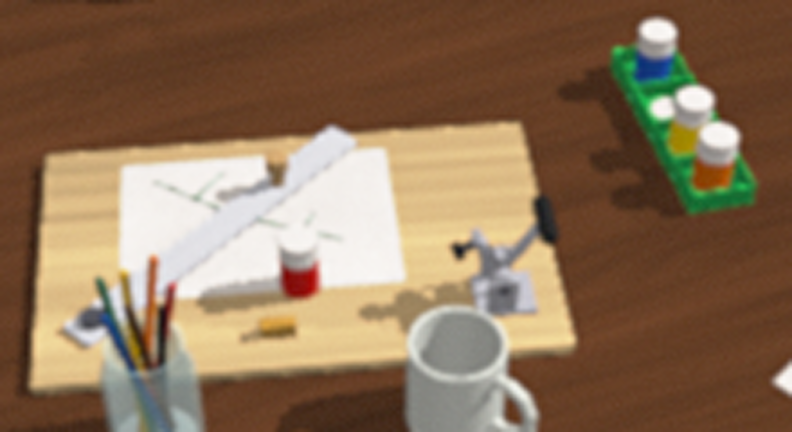

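View pics/sd.png

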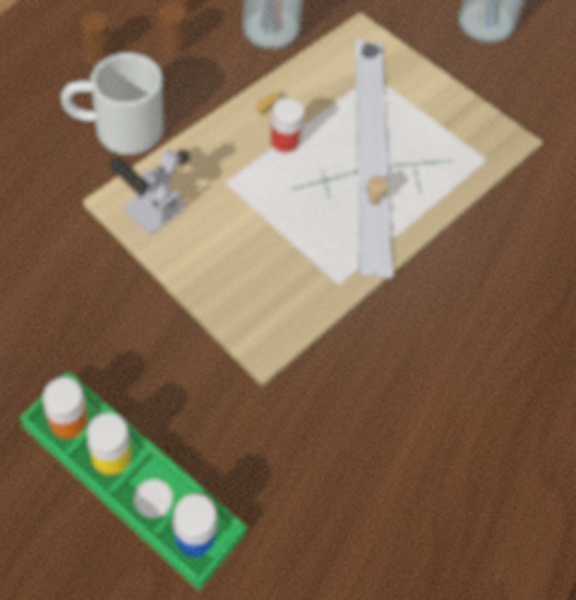

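```bash
cat >> h.py <<'E'
def S(u,v,z): return pix2w('side',230+u/2.4,150+v/2.4,z)
def C(u,v,z): return pix2w('scene',215+u/3.6,125+v/3.6,z)
E
python3 - <<'E'
from h import *
np.set_printoptions(precision=4,suppress=True)
cs=np.array([S(*p,.012)[:2] for p in [(362,13),(542,143),(262,384),(84,203)]])
cc=np.array([C(*p,.012)[:2] for p in [(31,382),(45,155),(522,122),(575,343)]])
print(cs,cc)
for c in (cs,cc):
  m=[np.array([.14,-.22]),np.array([-.14,-.22]),np.array([-.14,.22]),np.array([.14,.22])]
  H=sum(np.outer(a,b-c.mean(0)) for a,b in zip(m,c)); th=np.arctan2(H[0,1]-H[1,0],H[0,0]+H[1,1]); R=np.array([[np.cos(th),-np.sin(th)],[np.sin(th),np.cos(th)]])
  print('board',c.mean(0),th,'piv',c.mean(0)+R@[.08,-.17],'clamp',c.mean(0)+R@[.08,.165],'res',[np.round(1e3*(c.mean(0)+R@a-b),1) for a,b in zip(m,c)])
print('pot cap',S(288,110,.07),C(298,240,.07),'pot base',S(285,138,.012),C(300,286,.012))
print('liner',S(153,498,.004),C(662,109,.004))
print('piv',S(371,50,.019),C(91,319,.019)); print('knob',S(377,185,.052),C(278,160,.052))
print('clamp tip',S(128,176,.097),C(545,220,.097))
print('traypots yellow',S(109,428,.062),C(694,98,.062),'blue',S(195,508,.062),C(657,30,.062),'or',S(65,390,.062),C(718,136,.062))
print('tray corners',S(68,372,.022),S(246,527,.022),S(200,578,.022),S(22,415,.022))
E
```

```text
[[ 0.6072 -0.313 ]
 [ 0.3394 -0.2368]
 [ 0.4562  0.1867]
 [ 0.7227  0.1136]] [[ 0.6053 -0.3122]
 [ 0.3405 -0.2415]
 [ 0.4564  0.1858]
 [ 0.7238  0.1101]]
board [ 0.5314 -0.0624] -0.2684426822248371 piv [ 0.5634 -0.2475] clamp [0.6523 0.0755] res [array([0.8, 1.4]), array([-1.4, -0.6]), array([-1.4,  0.2]), array([ 1.9, -1. ])]
board [ 0.5315 -0.0645] -0.26897872335230083 piv [ 0.5635 -0.2496] clamp [0.6525 0.0733] res [array([ 2.7, -1.5]), array([-2.4,  2.1]), array([-1.4, -1. ]), array([1.1, 0.3])]
pot cap [ 0.5837 -0.0758  0.07  ] [ 0.5861 -0.0783  0.07  ] pot base [ 0.5869 -0.0828  0.012 ] [ 0.5825 -0.0775  0.012 ]
liner [0.4834 0.3271 0.004 ] [0.4789 0.3219 0.004 ]
piv [ 0.5658 -0.2544  0.019 ] [ 0.5625 -0.2519  0.019 ]
knob [ 0.4612 -0.0517  0.052 ] [ 0.4677 -0.0567  0.052 ]
clamp tip [0.6636 0.107  0.097 ] [0.6622 0.1056 0.097 ]
traypots yellow [0.5361 0.3142 0.062 ] [0.5347 0.3163 0.062 ] blue [0.4371 0.3301 0.062 ] [0.4332 0.333  0.062 ] or [0.5892 0.3076 0.062 ] [0.5884 0.3103 0.062 ]
tray corners [0.6127 0.2799 0.022 ] [0.3995 0.3087 0.022 ] [0.4101 0.3637 0.022 ] [0.6217 0.3357 0.022 ]
```

The side crop shows the liner at (153,498) with the blue and yellow pots next to it. The red pot is at (287,125), clear of the brown ones, so that is the one to take. I'm moving above it and looking with the wrist camera.

Emit:
servo_tool:
  motion:
    - [[-0.029, -0.023, 0], [0, 0, 0], 0.088]
    - [[-0.029, -0.023, 0], [0, 0, 0], 0.088]
    - [[-0.029, -0.023, 0], [0, 0, 0], 0.088]
    - [[-0.029, -0.023, 0], [0, 0, 0], 0.088]
    - [[-0.029, -0.023, 0], [0, 0, 0], 0.088]
    - [[-0.029, -0.023, 0], [0, 0, 0], 0.088]
    - [[-0.029, -0.023, 0], [0, 0, 0], 0.088]
    - [[-0.029, -0.023, 0], [0, 0, 0], 0.088]
    - [[-0.029, -0.023, 0], [0, 0, 0], 0.088]
    - [[-0.029, -0.023, 0], [0, 0, 0], 0.088]
    - [[-0.029, -0.023, 0], [0, 0, 0], 0.088]
    - [[-0.029, -0.023, 0], [0, 0, 0], 0.088]

```text
t: 1.1
ee_pos: [0.4114, 0.1638, 0.2387]
eef_rot: [[-0.96, 0.28, -0.0], [0.28, 0.96, 0.0], [0.0, -0.0, -1.0]]
force: [-0.3, -0.0, -0.5]
opening: 0.0879
grip_force: 0.0
```

Emit:
servo_tool:
  motion:
    - [[-0.029, -0.023, 0], [0, 0, 0], 0.088]
    - [[-0.029, -0.023, 0], [0, 0, 0], 0.088]
    - [[-0.029, -0.023, 0], [0, 0, 0], 0.088]
    - [[-0.029, -0.023, 0], [0, 0, 0], 0.088]
    - [[-0.029, -0.023, 0], [0, 0, 0], 0.088]
    - [[-0.029, -0.023, 0], [0, 0, 0], 0.088]
    - [[-0.029, -0.023, 0], [0, 0, 0], 0.088]
    - [[-0.029, -0.023, 0], [0, 0, 0], 0.088]
    - [[0, 0, 0], [0, 0, 0], 0.088]
    - [[0, 0, 0], [0, 0, 0], 0.088]

```text
t: 1.93
ee_pos: [0.5823, -0.0774, 0.2376]
eef_rot: [[-0.959, 0.282, -0.002], [0.282, 0.959, 0.001], [0.002, 0.0, -1.0]]
force: [0.1, 0.4, 0.0]
opening: 0.0882
grip_force: 0.0
```

```bash
python3 - <<'E'
from h import *
o=ctrl.get_obs(); print(o['t'],o['ee_pos'],o['eef_rot'],o['force'])
snap('wrist','w1')
E
```

```text
1.9333 [ 0.58232171 -0.07738063  0.23759607] [[-9.59362479e-01  2.82171856e-01 -1.63647611e-03]
 [ 2.82171208e-01  9.59363865e-01  6.19155715e-04]
 [ 1.74468436e-03  1.32228320e-04 -9.99998469e-01]] [0.13474427 0.39599261 0.00950642]
```

View pics/w1.png

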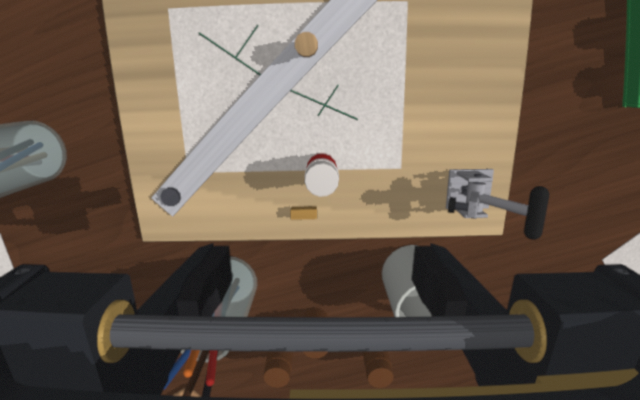

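The wrist view shows the pot cap at (321,179), knob (306,43), pivot (170,196), clamp grip (537,213), brass stop (304,212), and the pencil jar and mug under the fingers beyond the board edge.

```bash
python3 - <<'E'
from h import *
np.set_printoptions(precision=4,suppress=True)
f=lambda u,v,z:pix2w('w1',u,v,z)
print('cap',f(321.5,179,.07),'knob',f(306,43,.052),'piv',f(170.5,196.5,.019),'tip',f(537,212,.097),'stop',f(304,211,.026))
print('edges',f(143,241,.012),f(503,235,.012),'base cheeks',f(471,193,.05))
print('jar rim side',f(255,280,.115),'mug rim',f(385,275,.085))
p=f(321.5,179,.07); o=ctrl.get_obs(); print('tool delta',o['eef_rot'].T@(np.r_[p[:2],.036]-o['ee_pos']))
E
```

```text
cap [ 0.5822 -0.0774  0.07  ] knob [ 0.4614 -0.0564  0.052 ] piv [ 0.5655 -0.2507  0.019 ] tip [0.6608 0.1056 0.097 ] stop [ 0.6225 -0.1095  0.026 ]
edges [ 0.6089 -0.3111  0.012 ] [0.7245 0.1094 0.012 ] base cheeks [0.6446 0.0652 0.05  ]
jar rim side [ 0.6438 -0.1577  0.115 ] mug rim [ 0.6903 -0.0436  0.085 ]
tool delta [-0.001  -0.0011  0.2021]
```

Emit:
servo_tool:
  motion:
    - [[-0.001, 0, 0.025], [0, 0, 0], 0.088]
    - [[0, 0, 0.03], [0, 0, 0], 0.088]
    - [[0, 0, 0.03], [0, 0, 0], 0.088]
    - [[0, 0, 0.03], [0, 0, 0], 0.075]
    - [[0, 0, 0.03], [0, 0, 0], 0.065]
    - [[0, 0, 0.025], [0, 0, 0], 0.06]
    - [[0, 0, 0.02], [0, 0, 0], 0.055]
    - [[0, 0, 0.012], [0, 0, 0], 0.05]
    - [[0, 0, 0], [0, 0, 0], 0.04]
    - [[0, 0, 0], [0, 0, 0], 0.025]
    - [[0, 0, 0], [0, 0, 0], 0.025]
    - [[0, 0, 0], [0, 0, 0], 0.025]

```text
t: 2.98
ee_pos: [0.5834, -0.0761, 0.0381]
eef_rot: [[-0.96, 0.28, 0.002], [0.28, 0.96, -0.001], [-0.002, -0.0, -1.0]]
force: [1.2, 0.3, 0.4]
opening: 0.0331
grip_force: 30.0
```

Emit:
servo_tool:
  motion:
    - [[0, 0, 0], [0, 0, 0], 0.02]
    - [[0, 0, 0], [0, 0, 0], 0.02]
    - [[0, 0, 0], [0, 0, 0], 0.02]
    - [[0, 0, 0], [0, 0, 0], 0.02]
    - [[0, 0, -0.005], [0, 0, 0], 0.02]
    - [[0, 0, -0.01], [0, 0, 0], 0.02]

```text
t: 3.48
ee_pos: [0.5824, -0.0762, 0.0516]
eef_rot: [[-0.96, 0.28, -0.002], [0.28, 0.96, 0.0], [0.002, -0.0, -1.0]]
force: [-0.9, 0.1, -0.3]
opening: 0.0329
grip_force: 30.0
```

Emit:
servo_tool:
  motion:
    - [[0, 0, -0.02], [0, 0, 0], 0.02]
    - [[0, 0, -0.03], [0, 0, 0], 0.02]
    - [[0, 0, -0.035], [0, 0, 0], 0.02]
    - [[0, 0, -0.035], [0, 0, 0], 0.02]
    - [[0, 0, -0.03], [0, 0, 0], 0.02]
    - [[0.006, 0.016, 0], [0, 0, 0], 0.02]
    - [[0.009, 0.026, 0], [0, 0, 0], 0.02]
    - [[0.011, 0.032, 0], [0, 0, 0], 0.02]
    - [[0.011, 0.032, 0], [0, 0, 0], 0.02]
    - [[0.011, 0.032, 0], [0, 0, 0], 0.02]
    - [[0.011, 0.032, 0], [0, 0, 0], 0.02]
    - [[0.011, 0.032, 0], [0, 0, 0], 0.02]

```text
t: 4.48
ee_pos: [0.5719, 0.1387, 0.2027]
eef_rot: [[-0.96, 0.28, 0.001], [0.28, 0.96, -0.0], [-0.001, 0.0, -1.0]]
force: [0.8, -1.2, -0.4]
opening: 0.033
grip_force: 30.0
```

Emit:
servo_tool:
  motion:
    - [[0.011, 0.032, 0], [0, 0, 0], 0.02]
    - [[0.011, 0.032, 0], [0, 0, 0], 0.02]
    - [[0.011, 0.032, 0], [0, 0, 0], 0.02]
    - [[0.01, 0.03, 0], [0, 0, 0], 0.02]
    - [[0.008, 0.022, 0], [0, 0, 0], 0.02]
    - [[0.004, 0.01, 0], [0, 0, -2], 0.02]
    - [[0, 0, 0], [0, 0, -3], 0.02]
    - [[0, 0, 0], [0, 0, -3], 0.02]
    - [[0, 0, 0], [0, 0, 0], 0.02]
    - [[0, 0, 0], [0, 0, 0], 0.02]

```text
t: 5.32
ee_pos: [0.5639, 0.3036, 0.2022]
eef_rot: [[-0.989, 0.145, 0.0], [0.145, 0.989, -0.0], [-0.0, -0.0, -1.0]]
force: [-0.3, 0.9, -0.8]
opening: 0.0333
grip_force: 30.0
```

```bash
python3 - <<'E'
from h import *
o=ctrl.get_obs(); print(o['t'],o['ee_pos'],o['eef_rot'],o['force'])
snap('wrist','w2')
E
```

```text
5.3167 [0.56388267 0.30358816 0.20220387] [[-9.89450567e-01  1.44870598e-01  2.92031439e-04]
 [ 1.44870556e-01  9.89450604e-01 -1.58761931e-04]
 [-3.11950619e-04 -1.14780326e-04 -9.99999945e-01]] [-0.27040857  0.92387894 -0.79595449]
```

View pics/w2.png

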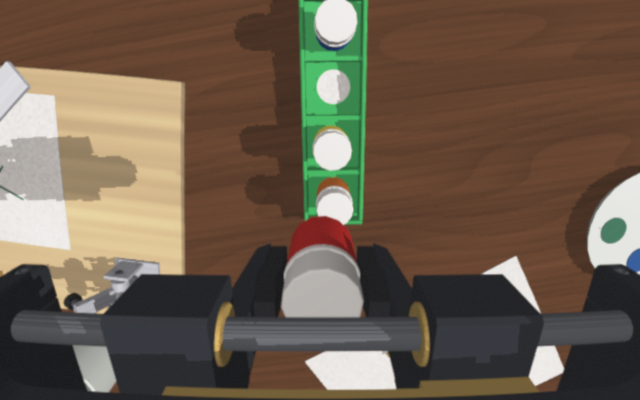

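The liner is at (333,87) in an empty compartment. The cross walls are at v of about 59 and 117, the side walls at u of about 303 and 365, and the red pot is held upright.

```bash
python3 - <<'E'
from h import *
np.set_printoptions(precision=4,suppress=True)
f=lambda u,v,z:pix2w('w2',u,v,z)
l=f(333.5,87,.004); w=(f(303,87,.022)+f(366.5,87,.022)+f(334,59,.022)+f(334,117,.022))/4
print(l,w,'walls',f(334,59,.022),f(334,117,.022),f(303,87,.022),f(366.5,87,.022))
o=ctrl.get_obs(); print(o['eef_rot'].T@(np.r_[(l+w)[:2]/2,.030]-o['ee_pos']))
d=f(301.5,10,.022)-f(304.5,215,.022); print('tray dir deg',np.degrees(np.arctan2(d[1],-d[0])))
E
```

```text
[0.483  0.3271 0.004 ] [0.4839 0.3272 0.022 ] walls [0.4592 0.3302 0.022 ] [0.5099 0.3233 0.022 ] [0.4791 0.2989 0.022 ] [0.4874 0.3563 0.022 ]
[0.083  0.0116 0.1721]
tray dir deg 8.312046458670471
```

Emit:
servo_tool:
  motion:
    - [[0.015, 0.0015, 0], [0, 0, 0], 0.02]
    - [[0.025, 0.0035, 0], [0, 0, 0], 0.02]
    - [[0.025, 0.0035, 0], [0, 0, 0], 0.02]
    - [[0.018, 0.003, 0], [0, 0, 0], 0.02]
    - [[0, 0, 0.015], [0, 0, 0], 0.02]
    - [[0, 0, 0.03], [0, 0, 0], 0.02]
    - [[0, 0, 0.03], [0, 0, 0], 0.02]
    - [[0, 0, 0.03], [0, 0, 0], 0.02]
    - [[0, 0, 0.025], [0, 0, 0], 0.02]
    - [[0, 0, 0.015], [0, 0, 0], 0.02]
    - [[0, 0, 0.01], [0, 0, 0], 0.02]
    - [[0, 0, 0], [0, 0, 0], 0.02]

```text
t: 6.37
ee_pos: [0.4828, 0.327, 0.0452]
eef_rot: [[-0.989, 0.145, -0.003], [0.145, 0.989, -0.001], [0.003, -0.002, -1.0]]
force: [-0.1, -0.1, -0.7]
opening: 0.0333
grip_force: 30.0
```

Emit:
servo_tool:
  motion:
    - [[0, 0, 0.006], [0, 0, 0], 0.02]
    - [[0, 0, 0.005], [0, 0, 0], 0.02]
    - [[0, 0, 0.003], [0, 0, 0], 0.02]
    - [[0, 0, 0.001], [0, 0, 0], 0.02]
    - [[0, 0, 0], [0, 0, 0], 0.02]
    - [[0, 0, 0], [0, 0, 0], 0.02]

```text
t: 6.87
ee_pos: [0.4834, 0.3277, 0.0321]
eef_rot: [[-0.99, 0.144, 0.001], [0.144, 0.99, 0.0], [-0.001, 0.0, -1.0]]
force: [0.3, 0.5, -0.6]
opening: 0.0335
grip_force: 30.0
```

No contact yet, so I'll lower 1 mm at a time.

Emit:
servo_tool:
  motion:
    - [[0, 0, 0.001], [0, 0, 0], 0.02]
    - [[0, 0, 0.001], [0, 0, 0], 0.02]
    - [[0, 0, 0], [0, 0, 0], 0.02]

```text
t: 7.12
ee_pos: [0.4835, 0.3277, 0.0301]
eef_rot: [[-0.99, 0.144, 0.001], [0.144, 0.99, 0.0], [-0.001, 0.0, -1.0]]
force: [-0.7, -0.1, 2.7]
opening: 0.033
grip_force: 30.0
```

Emit:
servo_tool:
  motion:
    - [[0, 0, 0], [0, 0, 0], 0.036]
    - [[0, 0, 0], [0, 0, 0], 0.045]
    - [[0, 0, 0], [0, 0, 0], 0.06]
    - [[0, 0, 0], [0, 0, 0], 0.06]
    - [[0, 0, -0.01], [0, 0, 0], 0.06]
    - [[0, 0, -0.025], [0, 0, 0], 0.06]
    - [[0, 0, -0.035], [0, 0, 0], 0.06]
    - [[0, 0, -0.035], [0, 0, 0], 0.06]
    - [[0, 0, -0.03], [0, 0, 0], 0.06]
    - [[0, 0, 0], [0, 0, 0], 0.06]

```text
t: 7.95
ee_pos: [0.4852, 0.3286, 0.1717]
eef_rot: [[-0.99, 0.143, 0.01], [0.143, 0.99, 0.004], [-0.01, 0.006, -1.0]]
force: [0.9, -0.2, 1.3]
opening: 0.0598
grip_force: 0.0
```

```bash
python3 - <<'E'
from h import *
np.set_printoptions(precision=4,suppress=True)
snap('side','s2')
a=cv2.imread('pics/s2.png')[150:400,230:470]; cv2.imwrite('pics/s2c.png',cv2.resize(a,None,fx=2.4,fy=2.4,interpolation=cv2.INTER_CUBIC))
o=ctrl.get_obs(); print(o['ee_pos'],o['joint_positions'])
# board fit avg; knob geometry
piv=np.array([.5645,-.2500]); th=-.2685
R=np.array([[np.cos(th),-np.sin(th)],[np.sin(th),np.cos(th)]])
k=np.array([.462,-.0555])-piv; print(np.linalg.norm(k),'a',np.arctan2(-k[0],k[1])-th)
for y in (.22,.335,.369): print(y,piv+R@[0,y])
E
```

```text
[0.4843 0.3281 0.1684] [ 0.3932  0.4956  1.3172 -0.      1.3219 -1.0335]
0.21985563445133718 a 0.7535075339022419
0.22 [ 0.6229 -0.0379]
0.335 [0.6534 0.073 ]
0.369 [0.6624 0.1058]
```

View pics/s2c.png

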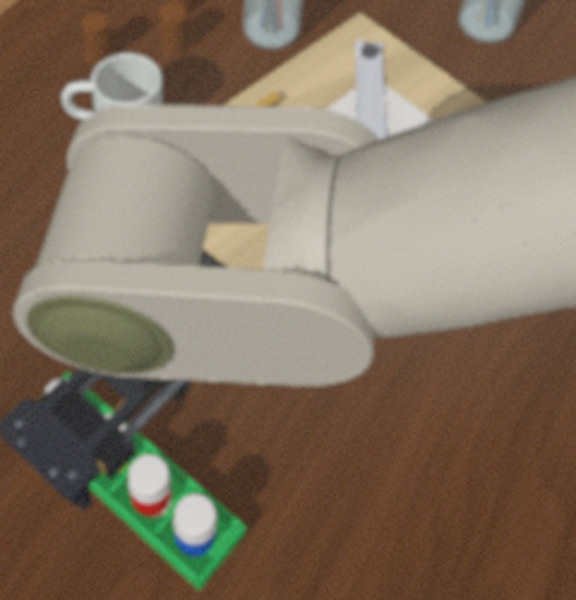

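The red pot now stands upright in the tray beside the blue one. Next I check the clamp foot height, then move behind the knob with the fingers closed.

```bash
python3 - <<'E'
from h import *
np.set_printoptions(precision=4,suppress=True)
for z in (.06,.07,.08,.09,.1): print(z,S(182,157,z)[:2],C(460,249,z)[:2])
E
```

```text
0.06 [0.6484 0.0345] [0.6342 0.0451]
0.07 [0.644  0.0408] [0.6433 0.0408]
0.08 [0.6396 0.0471] [0.6524 0.0365]
0.09 [0.6352 0.0535] [0.6616 0.0323]
0.1 [0.6308 0.0598] [0.6707 0.028 ]
```

Emit:
servo_tool:
  motion:
    - [[0, -0.015, 0], [0, 0, 0], 0.03]
    - [[-0.001, -0.03, 0], [0, 0, 0], 0.0]
    - [[-0.001, -0.036, 0], [0, 0, 0], 0.0]
    - [[-0.001, -0.036, 0], [0, 0, 0], 0.0]
    - [[-0.001, -0.036, 0], [0, 0, 0], 0.0]
    - [[-0.001, -0.036, 0], [0, 0, 0], 0.0]
    - [[-0.002, -0.036, 0], [0, 0, 0], 0.0]
    - [[-0.002, -0.036, 0], [0, 0, 0], 0.0]
    - [[-0.002, -0.036, 0], [0, 0, 0], 0.0]
    - [[-0.001, -0.036, 0], [0, 0, 0], 0.0]
    - [[-0.001, -0.036, 0], [0, 0, 0], 0.0]
    - [[-0.001, -0.03, 0], [0, 0, 0], 0.0]

```text
t: 9.0
ee_pos: [0.4387, -0.0711, 0.1641]
eef_rot: [[-0.99, 0.144, -0.002], [0.144, 0.99, 0.001], [0.002, 0.0, -1.0]]
force: [0.3, 0.2, 0.9]
opening: 0.0006
grip_force: 0.0
```

Emit:
servo_tool:
  motion:
    - [[0, -0.012, 0], [0, 0, -4], 0.0]
    - [[0, 0, 0], [0, 0, -6], 0.0]
    - [[0, 0, 0], [0, 0, -6], 0.0]
    - [[0, 0, 0], [0, 0, -6], 0.0]
    - [[0, 0, 0], [0, 0, -6], 0.0]
    - [[0, 0, 0], [0, 0, -5], 0.0]
    - [[0, 0, 0], [0, 0, -3], 0.0]
    - [[0, 0, 0], [0, 0, 0], 0.0]
    - [[0, 0, 0], [0, 0, 0], 0.0]

```text
t: 9.75
ee_pos: [0.4377, -0.0809, 0.1642]
eef_rot: [[-0.886, -0.464, -0.001], [-0.464, 0.886, 0.001], [0.001, 0.001, -1.0]]
force: [0.0, 0.0, 0.2]
opening: 0.0003
grip_force: 0.0
```

Emit:
servo_tool:
  motion:
    - [[0, 0, 0.02], [0, 0, 0], 0.0]
    - [[0, 0, 0.03], [0, 0, 0], 0.0]
    - [[0, 0, 0.03], [0, 0, 0], 0.0]
    - [[0, 0, 0.025], [0, 0, 0], 0.0]
    - [[0, 0, 0.015], [0, 0, 0], 0.0]
    - [[0, 0, 0.006], [0, 0, 0], 0.0]
    - [[0, 0, 0], [0, 0, 0], 0.0]
    - [[-0.004, 0, 0], [0, 0, 0], 0.0]
    - [[-0.005, 0, 0], [0, 0, 0], 0.0]
    - [[-0.003, 0, 0], [0, 0, 0], 0.0]
    - [[0, 0, 0], [0, 0, 0], 0.0]

```text
t: 10.67
ee_pos: [0.4497, -0.0754, 0.0395]
eef_rot: [[-0.885, -0.466, 0.002], [-0.466, 0.885, -0.001], [-0.001, -0.002, -1.0]]
force: [-0.3, -0.2, 0.0]
opening: 0.0002
grip_force: 0.0
```

```bash
python3 - <<'E'
from h import *
print(snap('wrist','w3').shape)
E
```

```text
(400, 640, 3)
```

View pics/w3.png

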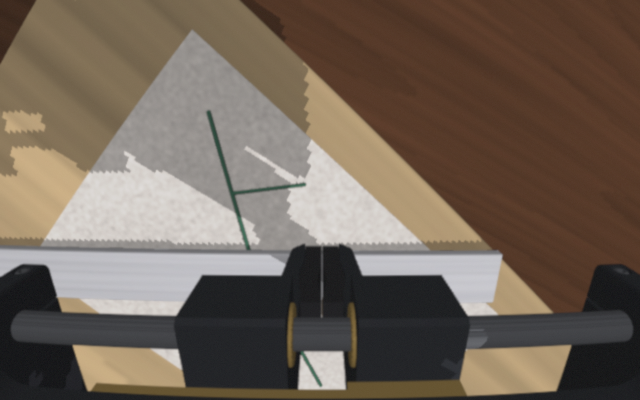

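The wrist view shows the closed fingers, at (320,260), over the bar just behind the knob. I now push along the arc.

Emit:
servo_tool:
  motion:
    - [[-0.004, 0, 0], [0, 0, 1], 0.0]
    - [[-0.008, 0.0005, 0], [0, 0, 2], 0.0]
    - [[-0.0132, 0.0008, 0], [0, 0, 3.6], 0.0]
    - [[-0.0132, 0.0008, 0], [0, 0, 3.6], 0.0]
    - [[-0.0132, 0.0008, 0], [0, 0, 3.6], 0.0]
    - [[-0.0132, 0.0008, 0], [0, 0, 3.6], 0.0]
    - [[-0.0132, 0.0008, 0], [0, 0, 3.6], 0.0]
    - [[-0.0132, 0.0008, 0], [0, 0, 3.6], 0.0]
    - [[-0.0132, 0.0008, 0], [0, 0, 3.6], 0.0]
    - [[-0.0132, 0.0008, 0], [0, 0, 3.6], 0.0]
    - [[-0.008, 0.0005, 0], [0, 0, 2.2], 0.0]
    - [[0, 0, 0], [0, 0, 0], 0.0]

```text
t: 11.72
ee_pos: [0.5693, -0.0415, 0.0388]
eef_rot: [[-0.994, 0.111, 0.001], [0.111, 0.994, -0.0], [-0.001, -0.0, -1.0]]
force: [-0.6, 0.3, -0.5]
opening: 0.0005
grip_force: 0.0
```

```bash
python3 - <<'E'
from h import *
piv=np.array([.5645,-.2500]); th=-.2685
R=np.array([[np.cos(th),-np.sin(th)],[np.sin(th),np.cos(th)]])
o=ctrl.get_obs(); print('rel pivot, board axes',R.T@(o['ee_pos'][:2]-piv),o['ee_pos'],o['force'],'yaw',np.arctan2(-o['eef_rot'][0,1],o['eef_rot'][1,1]))
E
```

```text
rel pivot, board axes [-0.05064976  0.20235821] [ 0.56934772 -0.04145566  0.03878996] [-0.608077    0.28645538 -0.46732388] yaw -0.1110483488679102
```

Emit:
servo_tool:
  motion:
    - [[-0.008, 0.0005, 0], [0, 0, 2.2], 0.0]
    - [[-0.008, 0.0005, 0], [0, 0, 2.2], 0.0]
    - [[-0.006, 0.0005, 0], [0, 0, 1.8], 0.0]
    - [[-0.004, 0, 0], [0, 0, 1], 0.0]
    - [[-0.002, 0, 0], [0, 0, 1], 0.0]
    - [[0, 0, 0], [0, 0, 0], 0.0]

```text
t: 12.22
ee_pos: [0.5958, -0.0446, 0.0388]
eef_rot: [[-0.968, 0.25, 0.0], [0.25, 0.968, -0.0], [-0.0, -0.0, -1.0]]
force: [-0.7, 0.2, -0.5]
opening: 0.0003
grip_force: 0.0
```

Emit:
servo_tool:
  motion:
    - [[-0.001, 0, 0], [0, 0, 0.5], 0.0]
    - [[-0.001, 0, 0], [0, 0, 0.5], 0.0]
    - [[0, 0, 0], [0, 0, 0], 0.0]

```text
t: 12.47
ee_pos: [0.5977, -0.0451, 0.0388]
eef_rot: [[-0.964, 0.267, -0.0], [0.267, 0.964, 0.0], [0.0, -0.0, -1.0]]
force: [-0.5, 0.7, -1.1]
opening: 0.0006
grip_force: 0.2
```

Emit:
servo_tool:
  motion:
    - [[-0.001, 0, 0], [0, 0, 0], 0.0]
    - [[-0.001, 0, 0], [0, 0, 0], 0.0]
    - [[0, 0, 0], [0, 0, 0], 0.0]

```text
t: 12.72
ee_pos: [0.5994, -0.0455, 0.0387]
eef_rot: [[-0.964, 0.266, -0.001], [0.266, 0.964, 0.0], [0.001, 0.0, -1.0]]
force: [-2.3, 0.3, 1.0]
opening: 0.0003
grip_force: 1.1
```

Emit:
servo_tool:
  motion:
    - [[-0.001, 0, 0], [0, 0, 0], 0.0]
    - [[0, 0, 0], [0, 0, 0], 0.0]

```text
t: 12.88
ee_pos: [0.5996, -0.0455, 0.0386]
eef_rot: [[-0.964, 0.266, -0.003], [0.266, 0.964, 0.001], [0.003, -0.0, -1.0]]
force: [-6.7, 1.4, 3.1]
opening: 0.0004
grip_force: 3.1
```

Emit:
servo_tool:
  motion:
    - [[-0.001, 0, 0], [0, 0, 0], 0.0]
    - [[0, 0, 0], [0, 0, 0], 0.0]

```text
t: 13.05
ee_pos: [0.5998, -0.0456, 0.0385]
eef_rot: [[-0.964, 0.266, -0.005], [0.266, 0.964, 0.001], [0.005, -0.0, -1.0]]
force: [-9.4, 1.3, 5.4]
opening: 0.0006
grip_force: 4.9
```

The force rises with no further motion, so the straightedge is home. I'll back off, lift, and go outside the clamp grip.

Emit:
servo_tool:
  motion:
    - [[0.005, 0, 0], [0, 0, 0], 0.0]
    - [[0.008, 0, 0], [0, 0, 0], 0.0]
    - [[0, 0, -0.02], [0, 0, 0], 0.0]
    - [[0, 0, -0.035], [0, 0, 0], 0.0]
    - [[0, 0, -0.035], [0, 0, 0], 0.0]
    - [[0, 0, -0.035], [0, 0, 0], 0.0]
    - [[0, 0, -0.01], [0, 0, 0], 0.0]
    - [[-0.005, 0.025, 0], [0, 0, 0], 0.0]
    - [[-0.005, 0.03, 0], [0, 0, 0], 0.0]
    - [[-0.005, 0.03, 0], [0, 0, 0], 0.0]
    - [[-0.005, 0.03, 0], [0, 0, 0], 0.0]
    - [[-0.005, 0.03, 0], [0, 0, 0], 0.0]

```text
t: 14.05
ee_pos: [0.6521, 0.0917, 0.1732]
eef_rot: [[-0.964, 0.267, 0.0], [0.267, 0.964, -0.0], [-0.0, -0.0, -1.0]]
force: [-0.8, -0.3, -0.1]
opening: 0.0006
grip_force: 0.0
```

Emit:
servo_tool:
  motion:
    - [[-0.004, 0.03, 0], [0, 0, 0], 0.0]
    - [[-0.003, 0.025, 0], [0, 0, 0], 0.0]
    - [[0, 0.01, 0], [0, 0, 0], 0.0]
    - [[0, 0, 0], [0, 0, 0], 0.0]
    - [[0, 0, 0], [0, 0, 0], 0.0]

```text
t: 14.47
ee_pos: [0.6756, 0.1507, 0.1732]
eef_rot: [[-0.964, 0.266, -0.001], [0.266, 0.964, -0.0], [0.001, -0.001, -1.0]]
force: [0.1, -0.2, 0.1]
opening: 0.0004
grip_force: 0.0
```

```bash
python3 - <<'E'
from h import *
piv=np.array([.5645,-.2500]); th=-.2685
R=np.array([[np.cos(th),-np.sin(th)],[np.sin(th),np.cos(th)]])
o=ctrl.get_obs(); print('rel pivot, board axes',R.T@(o['ee_pos'][:2]-piv),o['ee_pos'],o['force'],'yaw',np.arctan2(-o['eef_rot'][0,1],o['eef_rot'][1,1]))
snap('side','s3')
a=cv2.imread('pics/s3.png')[150:270,230:470]; cv2.imwrite('pics/s3c.png',cv2.resize(a,None,fx=3,fy=3,interpolation=cv2.INTER_CUBIC))
E
```

```text
rel pivot, board axes [0.00077296 0.41580756] [0.67555297 0.15070408 0.17316951] [ 0.06908319 -0.24527587  0.06845323] yaw -0.26950742886745566
```

View pics/s3c.png

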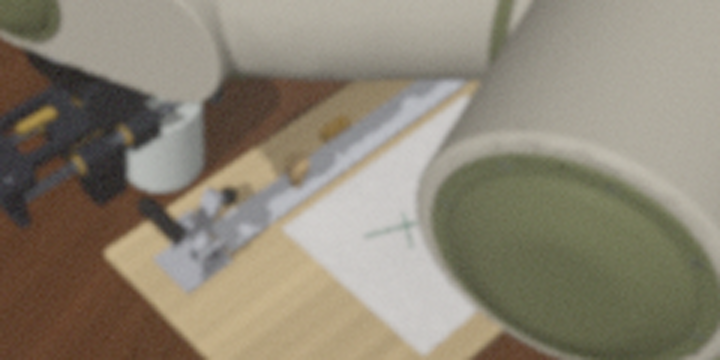

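The bar lies along the board against its brass stop at (335,128), and the clamp is still released. I go down outside the grip and push inward.

Emit:
servo_tool:
  motion:
    - [[0, 0, 0.02], [0, 0, 0], 0.0]
    - [[0, 0, 0.03], [0, 0, 0], 0.0]
    - [[0, 0, 0.025], [0, 0, 0], 0.0]
    - [[0, 0, 0.013], [0, 0, 0], 0.0]
    - [[0, -0.008, 0], [0, 0, 0], 0.0]
    - [[0, -0.01, 0], [0, 0, 0], 0.0]
    - [[0, -0.006, 0], [0, 0, 0], 0.0]
    - [[0, -0.006, 0], [0, 0, 0], 0.0]
    - [[0, -0.006, 0], [0, 0, 0], 0.0]
    - [[0, 0, 0], [0, 0, 0], 0.0]

```text
t: 15.35
ee_pos: [0.6673, 0.1154, 0.0886]
eef_rot: [[-0.963, 0.268, 0.005], [0.268, 0.963, 0.001], [-0.005, 0.002, -1.0]]
force: [1.9, 3.0, 2.0]
opening: 0.0006
grip_force: 1.7
```

Emit:
servo_tool:
  motion:
    - [[0, -0.006, 0], [0, 0, 0], 0.0]
    - [[0, -0.006, 0], [0, 0, 0], 0.0]
    - [[0, -0.006, 0], [0, 0, 0], 0.0]
    - [[0, 0, 0], [0, 0, 0], 0.0]

```text
t: 15.68
ee_pos: [0.6611, 0.0975, 0.0858]
eef_rot: [[-0.963, 0.268, -0.001], [0.268, 0.963, -0.001], [0.0, -0.001, -1.0]]
force: [0.3, 0.5, 0.4]
opening: 0.0004
grip_force: 0.0
```

Emit:
servo_tool:
  motion:
    - [[0, -0.006, 0], [0, 0, 0], 0.0]
    - [[0, -0.006, 0], [0, 0, 0], 0.0]
    - [[0, -0.006, 0], [0, 0, 0], 0.0]
    - [[0, -0.005, 0], [0, 0, 0], 0.0]
    - [[0, 0, 0], [0, 0, 0], 0.0]

```text
t: 16.1
ee_pos: [0.6551, 0.0758, 0.0857]
eef_rot: [[-0.964, 0.268, -0.0], [0.268, 0.964, -0.0], [0.0, -0.0, -1.0]]
force: [0.3, -0.7, 0.4]
opening: 0.0004
grip_force: 0.0
```

Emit:
servo_tool:
  motion:
    - [[0, 0.02, 0], [0, 0, 0], 0.0]
    - [[0, 0.03, 0], [0, 0, 0], 0.0]
    - [[0, 0.02, -0.02], [0, 0, 0], 0.0]
    - [[0, 0.02, -0.035], [0, 0, 0], 0.0]
    - [[0, 0.03, -0.03], [0, 0, 0], 0.0]
    - [[0.02, 0.03, 0], [0, 0, 0], 0.0]
    - [[0.02, 0.03, 0], [0, 0, 0], 0.0]
    - [[0, 0, 0], [0, 0, 0], 0.0]
    - [[0, 0, 0], [0, 0, 0], 0.0]

```text
t: 16.85
ee_pos: [0.6639, 0.2624, 0.1701]
eef_rot: [[-0.965, 0.264, -0.0], [0.264, 0.965, -0.0], [0.0, -0.0, -1.0]]
force: [0.0, 0.2, -0.0]
opening: 0.0001
grip_force: 0.0
```

```bash
python3 - <<'E'
from h import *
o=ctrl.get_obs(); print(o['t'],o['ee_pos'],o['force'])
snap('scene','c4')
a=cv2.imread('pics/c4.png')[105:245,215:435]; cv2.imwrite('pics/c4c.png',cv2.resize(a,None,fx=3.6,fy=3.6,interpolation=cv2.INTER_CUBIC))
E
```

```text
16.85 [0.66389026 0.26242637 0.1700938 ] [ 0.03648531  0.18991761 -0.04121514]
```

View pics/c4c.png

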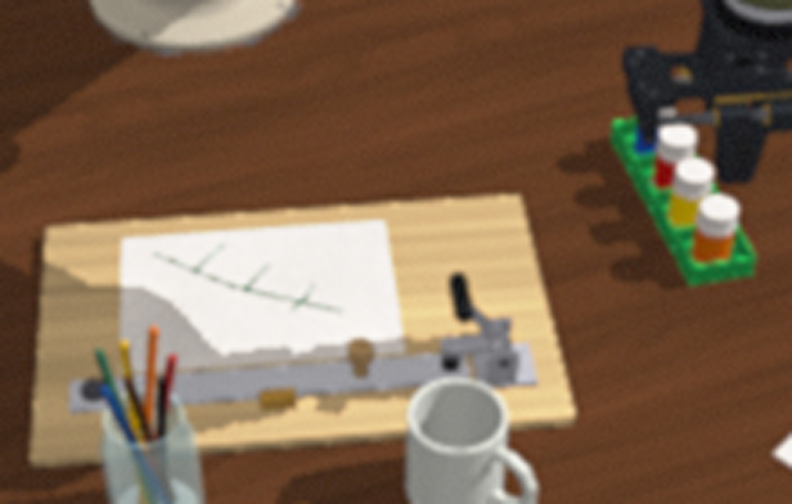

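The grip now leans inward at (460,295) with the foot down on the bar at (450,360). The bar is against its stop, all four pots are upright, and the mug and jar have not moved. I'm handing in.

```bash
python3 -c "
from h import *
print(workorder.sign_off())"
```

```text
the job is handed in; nothing more can be done
None
```

I handed the job in at about 17 s of the 64 s allowed: the red pot is upright in the empty tray compartment, the straightedge is home against its stop, and the clamp has snapped down onto it; I saw no sign that any other pot, jar or mug had moved.

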